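# Set the slide carriage against its locating pin with the play taken up

## Robot

A 6-joint arm with a two-finger parallel gripper is mounted at the origin on the work surface. World frame = base frame: x ahead of the robot, y to its left, z up, the work surface at z = 0. Lengths are in mm, angles in rad, forces in N, time in s.
With the tool pointing down it reaches from about 350 to 975 mm from the base axis. Payload 7.1 kg.
Tool frame: the origin (TCP) lies at the very end of the fingers, on their centre line; the grasp point (between the pads) lies 19 mm behind it (ctrl.grip_depth is the distance from the TCP to the grasp point, in mm); x points along the fingers, z is the direction in which the jaws open and shut, and the axes are right-handed (so a half turn about x gives the same grasp; the last joint's range is limited). The gripper opens to 88 mm and grips with 3 to 60 N. Pads are 20 mm wide; open, the fingers measure 115 mm over their backs; the gripper's body (75 mm by 178 mm) begins 61 mm behind the grasp point.
Start: joints at [1.138, 0.423, 1.63, -0, 1.089, -0.019], TCP at [251.275, 572.246, 193.075] pointing down, gripper open.
Joint ranges: [-3, 3], [-0.9, 2.11], [0.09, 2.58], [-1.31, 4.45], [0.11, 2.69], [-2.54, 2.54]. Speed limits (rad/s): [2.39, 2.39, 3.01, 3.14, 3.14, 3.14].

## Interface

Orientations are given as a rotation vector (axis times angle).
In Python, from workcell import ctrl gives the robot as it stands. The module is installed in compiled form; this text tells all that it offers.
- The arm moves only by the tool send_rows, never from a script. Its argument "rows" is a list of rows, each a list of 4 numbers: the shift along the tool's x, y, z in mm, then the turn about the tool's x in rad. In form: [[x, y, z, turn], ...]. A call has 1 to 10 rows; each row shifts and turns the pose as measured when the row begins, along the tool's axes as they then stand; what a row does not reach is not made up. A row lasts 1/12 s, in which the tool goes at most 41.7 mm and 7.16 degrees, less where a joint would pass 70% of its speed; a pose out of reach is approached as far as the arm can. A call with a gripper value outside its range is refused whole. "fingers" is the opening, from 0 (shut) to 1 (fully open), set as the call begins (left out, the last holds). The fingers move at their own pace and stop on an object; the grip force is fixed at half the most. Time passes only in rows, so rows that do not move let the fingers close. It gives the time, the measured TCP pose, the force and the opening at its end, in the units of the state.
- ctrl.get_obs(): the state, without advancing time (a new reading comes with each control period).
- ctrl.get_image(name): name is "side" or "top"; returns a dict with "img" (400x640x3 uint8, red, green, blue), "depth" (400x640 float32, mm along the optical axis (not along the pixel's ray), 0 where there is no reading), "mtx" (3x3 intrinsics, pixels), "dist_coeffs" ([k1, k2, p1, p2, k3] as OpenCV has them; the pictures are not rectified), "world_from_camera" (4x4, takes a point from camera to world coordinates). Camera axes: x right, y down, z forward; pixel columns grow to the right and rows downward; lengths in mm; the calibration is good to about 2 mm. A picture is of the moment at which its call begins.
- ctrl.close_job(): hands the job in, once; it reports no verdict.
The state is a dict: "t": time; "qpos": joint angles; "qvel": joint speeds; "joint_torque": joint torques, N m; "ee_pos": TCP position; "orientation": TCP orientation; "ft_force": force on the tool from outside, world axes, zero at the start; "moment": the same for the moment, N m; "width": finger opening in mm.
Only numpy, scipy, OpenCV 4.12 (cv2) and the standard library are available. Lean on these libraries where they do the work, as an engineer would, in place of code of your own. Each camera call takes 0.05 s, during which the arm holds its last target.

## Task

The slide carriage on the small scanner stage was left with the play of its drive in an unknown state. Holding only the black handle fin, draw the carriage back away from the locating gauge by about 20 mm from where it stands, then bring it up again in one direction, slowly and by feel, until its nose presses the sprung locating pin with about 5 newtons (it never bears more than 10), and let go with the handle's tongue still lying against the lug on the gauge side. Do not back up at the end, do not touch the carriage or the gauge, and leave the things around the stage where they are.

Things in the scene. Friction and masses are not known exactly. Their poses are not given: they have to be found in the camera images.
- stage: Fixed aluminium base plate, 170 (x) x 280 (y) x 18 mm high, flat on the bench; origin at the centre of its underside, z up. Its +y axis is the approach direction: carriage and handle slide along its y only and the gauge stands at its +y end. All parts on it share its axes. Its yaw differs by up to 0.5 rad.
- handle: Hand slide at the stage's -x edge: steel block 30 x 40 x 14 mm with a black fin on top. Origin: centre of the block's underside, 20.5 mm above the bench. It slides with about 4 N of friction, stays where left, and can go at least 40 mm towards -y from any start. It moves the carriage only through its tongue, which starts anywhere in its play.
- fin (a point): Where to hold the handle: point in the black upright fin, 45 mm above the handle's origin, on its centre line. The fin is 24 (x) x 12 (y) mm, its top 11 mm above this point and 76 mm above the bench, its foot (top of the block) 31 mm below this point; free on all sides. Pinch it from above across its 12 mm, fingers closing along y.
- tongue (a point): Centre line of the handle's steel tongue, near its tip: 10 mm wide in y, level with the handle origin's y. It reaches from the block towards +x between the carriage's two lugs, whose gap is 24 mm, so it has 14 mm of play: pushed towards the gauge it bears on the gauge-side lug, drawn back on the other one.
- carriage: Slide carriage: grey plate 75 (x) x 100 (y) x 14 mm with three glass slides. Slides along the stage's y with about 8 N of friction of its own, stays where left, and can be drawn at least 30 mm towards -y from any start. Origin: centre of its underside, midway in y between its two lugs. The robot must not touch it.
- lug (a point): Middle of the bearing face of the gauge-side (+y) steel lug on the carriage's -x side. The tongue lies against this lug when the tongue's centre line is 5 mm to -y of this point, that is when the handle's origin is 7 mm to +y of the carriage's; the other lug bears at 7 mm to -y.
- nose (a point): Tip of the round steel nose on the carriage's +y end, 60 mm from its origin, in line with the pin. At the start it is anywhere from 13.5 mm short of the pin to pressing it 3.5 mm in.
- gauge: Locating gauge, fixed to the stage: housing 36 (x) x 40 (y) x 34 mm; origin at the bottom centre of its face towards the carriage. A brass sleeve and a steel pin, 8 mm thick, stand out of that face; free tip 18 to 30 mm out, differs. Sprung pin: 2 N per mm, no preload, 12 mm of travel. Pushing feels like 4 + 8 N, plus 2 N for each mm the pin is in; let go, friction holds it all.
- rack: Bystander: loose lilac slide rack, 45 x 85 mm, 60 mm high, with slides; origin at the centre of its underside. Leave it alone.
- slide_box: Bystander: loose cardboard box of slides, 85 x 60 x 32 mm; origin at the centre of its underside. Leave it alone.
- jar: Bystander: loose clear specimen jar with white cap, 48 mm across, 60 mm high; origin at the centre of its underside. Leave it alone.

How it is judged:
By the outcome, as a careful person would: the job done as asked, in the order asked, and still so for the second after the job is handed in, with the robot touching nothing.
It also fails if it takes over 64 s, if anything falls off the work surface, if the arm or the gripper's body presses on something with over 40 N, if the wrist force passes 120 N, or if a joint passes its speed limit or range.

## Working session

There is one attempt and no reset: what is moved stays moved. The work goes in short steps, Python scripts to look and compute and a tool call to move; the robot and the scene stay as the last step left them, time stands still between calls to the robot, and variables do not carry over. Pictures are saved under pics/ and viewed, and the job is handed in when it is done.

Besides the shell and the picture viewer there is one more tool, called after "Emit:" by a JSON object that holds its "fn" and its "kwargs". send_rows: Moves the arm, as the interface text tells. Its arguments: {"type":"object","properties":{"rows":{"type":"array"},"fingers":{"type":"number"}},"required":["rows"]}

```bash
mkdir -p pics; ls
cat > h.py <<'E'
import numpy as np, cv2, pickle
from workcell import ctrl
def grab(n):
    d=ctrl.get_image(n); pickle.dump(d,open(f'{n}.pkl','wb')); return d
def ld(n): return pickle.load(open(f'{n}.pkl','rb'))
def ray(d,uv):
    p=cv2.undistortPoints(np.array(uv,float).reshape(-1,1,2),d['mtx'],np.array(d['dist_coeffs'],float)).reshape(-1,2)
    T=np.array(d['world_from_camera']); r=np.c_[p,np.ones(len(p))]@T[:3,:3].T
    return T[:3,3],r
def onplane(d,uv,z):
    o,r=ray(d,uv); return o+r*((z-o[2])/r[:,2])[:,None]
def bydepth(d,uv):
    o,r=ray(d,uv); uv=np.array(uv).reshape(-1,2).astype(int); return o+r*d['depth'][uv[:,1],uv[:,0]][:,None]
def two(d1,u1,d2,u2):
    o1,r1=ray(d1,u1);o2,r2=ray(d2,u2);r1=r1[0];r2=r2[0]
    s=np.linalg.lstsq(np.c_[r1,-r2],o2-o1,rcond=None)[0]
    a=o1+s[0]*r1;b=o2+s[1]*r2; return (a+b)/2,np.linalg.norm(a-b)
E
python3 - <<'E'
from h import *
for n in ('top','side'):
    d=grab(n); cv2.imwrite(f'pics/{n}0.png',d['img'][:,:,::-1]); print(n,np.round(d['world_from_camera'],3).tolist(),d['mtx'].tolist(),d['dist_coeffs'])
o=ctrl.get_obs(); print(o)
E
```

```text
pics
top [[0.065, -0.974, 0.215, 398.344], [-0.998, -0.064, 0.009, 32.535], [0.005, -0.216, -0.976, 1165.523], [0.0, 0.0, 0.0, 1.0]] [[447.14394104135556, 0.0, 316.23320592208387], [0.0, 447.14394104135556, 202.10766073799672], [0.0, 0.0, 1.0]] [-0.07388459  0.          0.          0.          0.        ]
side [[-0.964, -0.156, 0.216, 436.713], [-0.266, 0.61, -0.746, 611.494], [-0.015, -0.777, -0.629, 547.448], [0.0, 0.0, 0.0, 1.0]] [[379.2891420096356, 0.0, 324.52479699269577], [0.0, 379.2891420096356, 199.49262119396576], [0.0, 0.0, 1.0]] [-0.03239162  0.          0.          0.          0.        ]
{'t': 0.1, 'qpos': array([ 1.13800919e+00,  4.23757440e-01,  1.63061555e+00,  2.63697265e-05,
        1.08861062e+00, -1.89984179e-02]), 'qvel': array([-0.00072583, -0.00500129, -0.00163891,  0.00116441,  0.00027759,
        0.00016441]), 'joint_torque': array([ 1.20834848e-03, -5.45620286e+01, -2.74326253e+01,  6.47119945e-02,
        1.87878089e-02, -3.94817107e-05]), 'ee_pos': array([251.03770881, 571.76576893, 192.38304779]), 'orientation': array([-0.89996649,  1.37822841,  0.89878466]), 'ft_force': array([-0.13479354, -0.5582071 , -0.3878977 ]), 'moment': array([-0.020676  , -0.00327204, -0.01023041]), 'width': 87.82390242986072}
```

View pics/top0.png

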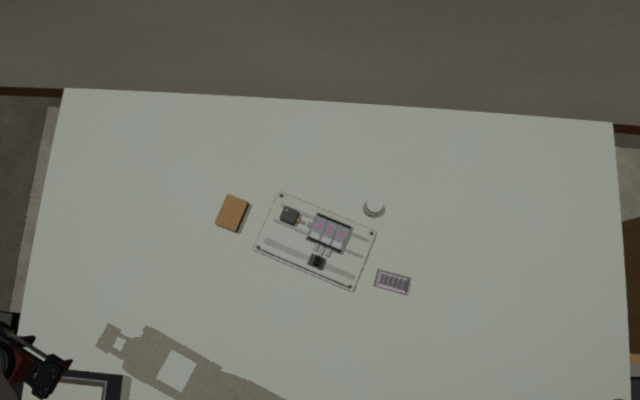

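View pics/side0.png

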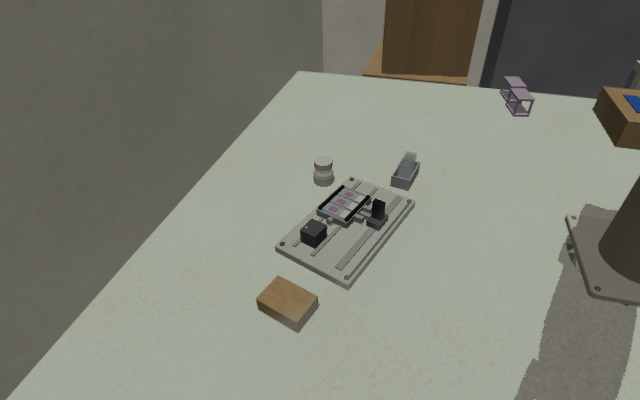

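The top view shows the stage at about (315,240), with the gauge at (290,215), the carriage at (330,232) and the fin at (317,262). In the side view the gauge is at (314,233) and the fin at (379,210). I'll zoom in on both.

Run:
```python
from h import *
d=ld('top'); c=d['img'][180:300,240:400,::-1]; cv2.imwrite('pics/topz.png',cv2.resize(c,None,fx=5,fy=5,interpolation=cv2.INTER_CUBIC))
d=ld('side'); c=d['img'][170:290,270:430,::-1]; cv2.imwrite('pics/sidez.png',cv2.resize(c,None,fx=5,fy=5,interpolation=cv2.INTER_CUBIC))
```

```text
(no output)
```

View pics/topz.png

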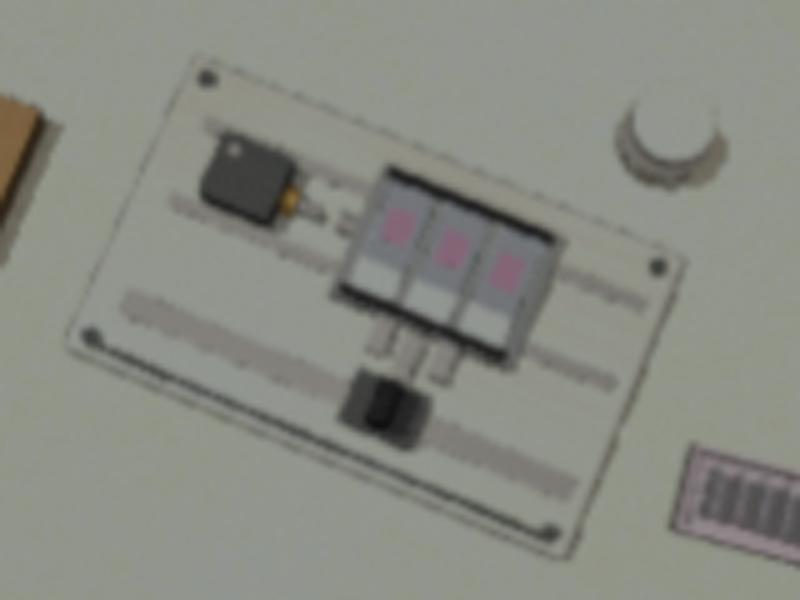

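View pics/sidez.png

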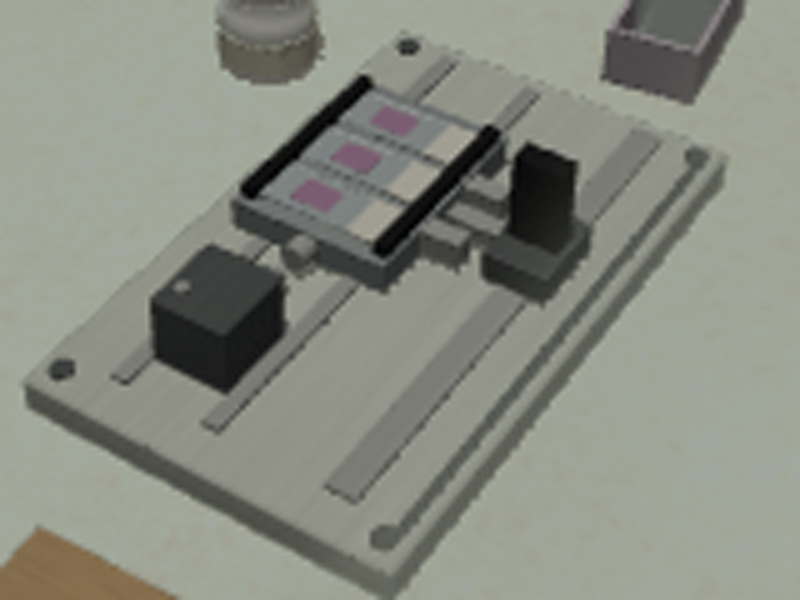

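Run:
```python
from h import *
t=ld('top');s=ld('side')
zt=lambda p:(np.array(p,float)+.5)/5-.5+[240,180]
zs=lambda p:(np.array(p,float)+.5)/5-.5+[270,170]
ct=zt([(200,57),(685,258),(568,557),(70,345)])
P=onplane(t,ct,18);print('top corners',P.round(1).tolist())
cs=zs([(408,36),(727,163),(388,580),(25,383)])
Q=onplane(s,cs,18);print('side corners',Q.round(1).tolist())
# order t: (+x?)..; match by nearest
for p,u in zip(P,ct):
    j=np.argmin(np.linalg.norm(Q-p,axis=1)); print(two(t,u,s,cs[j]))
for n,d,(x0,y0,x1,y1) in (('top',t,(305,250,330,275)),('side',s,(365,190,392,235))):
    g=d['img'].max(2)[y0:y1,x0:x1]; print(n);print(g)
```

```text
top corners [[675.1, 141.9, 18.0], [584.6, -118.0, 18.0], [428.1, -64.7, 18.0], [518.7, 196.3, 18.0]]
side corners [[580.0, -115.1, 18.0], [424.3, -56.3, 18.0], [517.6, 202.5, 18.0], [674.1, 145.9, 18.0]]
(array([676.00998582, 142.30323959,  13.90774473]), np.float64(0.2213257015424536))
(array([ 582.77549236, -118.48763597,   15.70673033]), np.float64(4.289689274215106))
(array([426.19239594, -65.18204343,  11.07308007]), np.float64(4.093850300304666))
(array([518.97499877, 197.22887919,  11.2351716 ]), np.float64(0.7747456785921498))
top
[[150 150 150 150 149 150 148 142 125 121 117 115 106 116 135 131 130 128
  119 106 119 141 133 131 130]
 [150 150 150 150 150 150 148 148 145 139 123 125 125 128 131 129 130 124
  111 109 130 140 133 131 128]
 [149 149 150 150 149 149 146 141 146 148 146 146 146 140 131 129 127 116
  105 118 141 137 131 131 125]
 [147 148 150 150 150 145 132 117 130 140 146 147 144 137 131 129 122 102
  109 131 139 133 131 131 121]
 [138 141 147 149 147 139 106  83  91 111 124 126 132 130 128 129 119  94
  117 140 132 126 129 128 119]
 [131 131 138 140 136 121  84
[... 1568 characters left out ...]
112 122 134 141 147 149 149 148 143 131 121 120 125
  136 146 147 148 141 134 133]
 [130 136 132 124 118 105  92 102 113 126 140 147 148 149 147 148 147 148
  149 150 149 149 149 148 144]
 [119 119 130 138 141 133 120 107  91  93 114 128 140 147 148 149 149 149
  150 149 151 150 150 150 148]
 [135 128 130 128 129 136 139 134 122 107  99  99 113 123 133 141 147 149
  149 150 149 150 149 149 150]
 [149 147 144 137 130 125 122 130 137 134 128 120 107  95 100 113 127 141
  146 149 149 150 149 150 149]]
side
[[147 147 149 ... 162 163 164]
 [147 149 147 ... 151 141 147]
 [149 147 147 ... 147 148 153]
 ...
 [126 125 125 ... 141 129  97]
 [125 126 126 ... 133 100  97]
 [125 126 125 ... 104  97  96]]
```

Run:
```python
from h import *
from scipy import ndimage
for n,(x0,y0,x1,y1) in (('top',(300,245,335,280)),('side',(362,185,395,235))):
    d=ld(n); uu,vv=np.meshgrid(np.arange(x0,x1),np.arange(y0,y1)); uv=np.c_[uu.ravel(),vv.ravel()]
    W=bydepth(d,uv).reshape(y1-y0,x1-x0,3); Z=W[...,2]
    m=(Z>66)
    if n=='top': print(Z[8:24,5:24].round(0).astype(int))
    print(n,m.sum(),'zmed',np.median(Z[m]),'zmax',Z[m].max(),W[m].mean(0).round(1), uv[m.ravel()].mean(0))
    dark=d['img'].max(2)[y0:y1,x0:x1]
    cv2.imwrite(f'pics/fin_{n}.png',cv2.resize(d['img'][y0:y1,x0:x1,::-1]*2,None,fx=12,fy=12,interpolation=cv2.INTER_NEAREST))
```

```text
[[  18   16   24   21   18   21   23   20   15   19   20   19   17   15
    30   31   29   28   20]
 [  21   19   20   20   16   21   21   36   34   19   19   13   18   30
    30   30   35   32   18]
 [  18   18   18   19   20   19   36   37   34   38   36   35   16   30
    29   30   32   19   21]
 [  23   23   21   20   21   18   37   35   39   32   37   79   73   74
    76   30   35   18   19]
 [  21   16   20   23   17   32   35   36   36   38   37   81   77   78
    77   78   18   20   17]
 [  20   19   24   18   18   36   37   31   37   38   73   77   77   75
    75   75   34   35   36]
 [  20   20   25   19   21   37   34   32   35   34   74   73   78   77
    81   62   36   33   37]
 [  22   16   22   22   35   33   32   33   37   34   78   78   78   77
    77   33   35   35   39]
 [  18   19   21   20   34   34   35   33   34   79   80   74   79   77
    74   35   38   34   35]
 [  18   17   19   37   39   37   30   37   38   75   78   77   79   75
    36   36   40   36   37]
 [  21   21   18   38   33   35   36   38   81   78   77   75   75   75
    36   36   34   35   36]
 [  21   18   16   37   36   34   36   32   72   77   76   77   76   49
    36   35   37   35   37]
 [  19   19   19   13   31   33   32   35   45   56   74   79   79   36
    36   38   31 1166   35]
 [  20   20   20   22   15   16   26   37   34   32   40   56   54   36
    33   34   33   34   35]
 [  20   16   24   16   17   22   17   19   27   36   37   32   35   33
    37   33   35   34   28]
 [  16   21   21   19   23   19   21   16   20   16   17   31   35   33
    35   32   36   40   20]]
top 53 zmed 76.87504324874908 zmax 1165.5229733815368 [488.6  32.6 138.3] [316.32075472 260.28301887]
side 101 zmed 75.39613513117718 zmax 547.4477894468943 [490.9  70.1 102. ] [378.78217822 203.58415842]
```

View pics/fin_top.png

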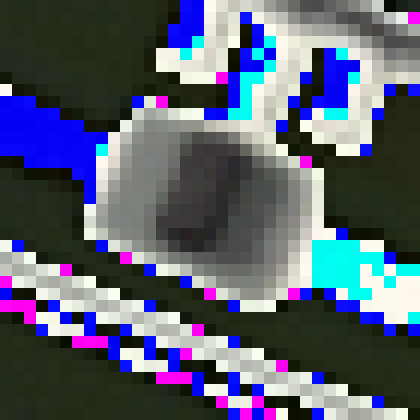

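View pics/fin_side.png

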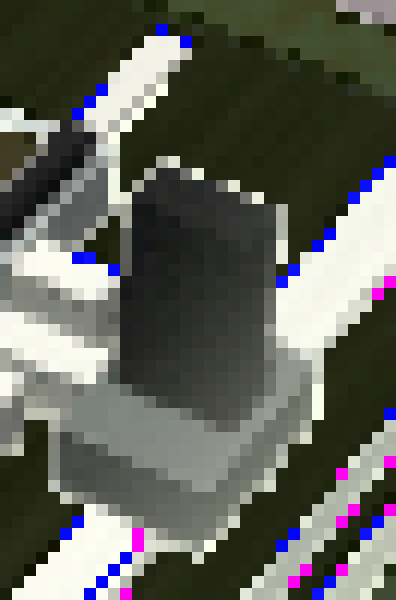

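```bash
cat > an.py <<'E'
from h import *
yaw=-0.34; ey=np.array([-np.sin(yaw),np.cos(yaw)]); ex=np.array([np.cos(yaw),np.sin(yaw)])
def fin(n,box):
    d=ld(n); x0,y0,x1,y1=box
    uu,vv=np.meshgrid(np.arange(x0,x1),np.arange(y0,y1)); uv=np.c_[uu.ravel(),vv.ravel()]
    W=bydepth(d,uv); m=(W[:,2]>(70))&(W[:,2]<85); W=W[m]
    P=onplane(d,uv[m],76)[:,:2]
    a=P@ex;b=P@ey
    print(n,m.sum(),'z',np.median(W[:,2]).round(1),'mean',P.mean(0).round(1),'ext x',np.ptp(a).round(1),'y',np.ptp(b).round(1),'mid',(ex*(a.max()+a.min())/2+ey*(b.max()+b.min())/2).round(1), uv[m].mean(0).round(2))
    return uv[m].mean(0)
E
python3 - <<'E'
from an import *
a=fin('top',(300,245,335,280));b=fin('side',(362,185,395,235))
print(two(ld('top'),a,ld('side'),b))
# stage edges via depth: long direction fit
t=ld('top');zt=lambda p:(np.array(p,float)+.5)/5-.5+[240,180]
for nm,p,z in (('pintip',(326,218),38),('noseTip',(340,222),38),('gaugeface',(294,190),52),('lug+',(392,332),36),('lug-',(433,355),36),('fin',(388,400),76)):
    q=onplane(t,zt(p),z)[0,:2]; print(nm,q.round(1),'stage x,y',(q@ex).round(1),(q@ey).round(1))
# rail fit: dark slots
print(ctrl.get_obs()['orientation'])
E
```

```text
top 50 z 76.7 mean [494.   32.6] ext x 23.9 y 11.8 mid [494.2  32.5] [316.6  260.42]
side 74 z 76.3 mean [494.5  35.9] ext x 25.2 y 18.3 mid [494.7  36.1] [378.41 202.66]
(array([494.53898064,  32.58892708,  73.22332128]), np.float64(0.520386025711252))
pintip [590.1  68.8] stage x,y 533.3 261.6
noseTip [588.5  61.5] stage x,y 534.3 254.2
gaugeface [601.   85.5] stage x,y 538.0 281.0
lug+ [534.2  31.4] stage x,y 493.1 207.7
lug- [523.8  10. ] stage x,y 490.5 184.1
fin [496.1  31.3] stage x,y 457.3 194.9
[-0.89996649  1.37822841  0.89878466]
```

```bash
cat > mv.py <<'E'
from an import *
from scipy.spatial.transform import Rotation as R
def st(tgt=None):
    o=ctrl.get_obs(); M=R.from_rotvec(o['orientation']).as_matrix(); p=o['ee_pos']
    zt=M[:,2]; g=np.r_[ey,0]
    ang=np.arctan2(np.dot(np.cross(zt,g),M[:,0]),zt@g); ang=(ang+np.pi/2)%np.pi-np.pi/2
    print('t',o['t'],'p',p.round(1),'tx',M[:,0].round(3),'ty',M[:,1].round(3),'tz',M[:,2].round(3),'turn needed',ang.round(4),'q6',o['qpos'][5].round(2),'w',o['width'].round(1),'F',o['ft_force'].round(2),'Fstage',(o['ft_force'][:2]@ex).round(2),(o['ft_force'][:2]@ey).round(2),'py',(p[:2]@ey).round(2))
    if tgt is not None: print('shift in tool axes',(M.T@(np.array(tgt)-p)).round(2), 'after-turn axes',(R.from_rotvec(M[:,0]*ang).as_matrix()@M).T@(np.array(tgt)-p))
E
python3 -c "
from mv import *
st([494.3,32.9,130])"
```

```text
Traceback (most recent call last):
  File "mv.py", line 7, in st
    print('t',o['t'],'p',p.round(1),'tx',M[:,0].round(3),'ty',M[:,1].round(3),'tz',M[:,2].round(3),'turn needed',ang.round(4),'q6',o['qpos'][5].round(2),'w',o['width'].round(1),'F',o['ft_force'].round(2),'Fstage',(o['ft_force'][:2]@ex).round(2),(o['ft_force'][:2]@ey).round(2),'py',(p[:2]@ey).round(2))
                                                                                                                                                             ^^^^^^^^^^^^^^^^
AttributeError: 'float' object has no attribute 'round'
```

```bash
sed -i "s/o\['width'\].round(1)/round(o['width'],1)/" mv.py; python3 -c "
from mv import *
st([494.3,32.9,130])"
```

```text
t 0.1 p [251.  571.8 192.4] tx [-0.001 -0.001 -1.   ] ty [-0.916  0.402  0.   ] tz [ 0.402  0.916 -0.001] turn needed -0.0738 q6 -0.02 w 87.8 F [-0.13 -0.56 -0.39] Fstage 0.06 -0.57 py 622.75
shift in tool axes [  62.91 -439.41 -395.48] after-turn axes [  62.91106777 -409.05092456 -426.8067977 ]
```

Emit:
{"fn": "send_rows", "kwargs": {"rows": [[0, -25, -23, -0.04], [0, -25, -23, -0.034], [0, -25, -25, 0], [0, -25, -25, 0], [0, -25, -25, 0], [0, -25, -25, 0], [0, -25, -25, 0], [0, -25, -25, 0], [0, -25, -25, 0], [0, -25, -25, 0]], "fingers": 0.5}}

```text
t: 0.93
ee_pos: [403.7, 247.0, 188.9]
orientation: [-0.967, 1.35, 0.967]
ft_force: [0.6, -0.2, -1.1]
width: 44.1
```

```bash
python3 -c "
from mv import *
st([494.3,32.9,130])"
```

```text
t 0.9333 p [403.7 247.  188.9] tx [-0.004 -0.003 -1.   ] ty [-0.948  0.319  0.003] tz [ 0.319  0.948 -0.004] turn needed 0.0152 q6 -0.72 w 44.1 F [ 0.62 -0.23 -1.1 ] Fstage 0.67 -0.01 py 367.5
shift in tool axes [  59.09 -154.38 -173.79] after-turn axes [  59.09318096 -157.00446391 -171.42252245]
```

Emit:
{"fn": "send_rows", "kwargs": {"rows": [[5, -22, -24, 0.015], [5, -22, -24, 0], [5, -22, -24, 0], [5, -22, -24, 0], [5, -22, -24, 0], [5, -22, -24, 0], [5, -15, -17, 0], [5, -8, -8, 0], [0, 0, 0, 0], [0, 0, 0, 0]], "fingers": 0.5}}

```text
t: 1.77
ee_pos: [497.3, 18.4, 146.5]
orientation: [-0.949, 1.359, 0.95]
ft_force: [0.3, 1.2, 1.0]
width: 43.8
```

```bash
python3 -c "
from mv import *
st([494.3,32.9,100])"
```

```text
t 1.7667 p [497.3  18.4 146.5] tx [-0.004 -0.003 -1.   ] ty [-0.94   0.342  0.003] tz [ 0.342  0.94  -0.004] turn needed -0.0086 q6 -1.21 w 43.8 F [0.27 1.21 0.97] Fstage -0.15 1.23 py 183.23
shift in tool axes [46.5   7.62 12.74] after-turn axes [46.49845309  7.50660754 12.80732233]
```

Emit:
{"fn": "send_rows", "kwargs": {"rows": [[12, 3.5, 6, -0.008], [12, 3.5, 6, 0], [12, 0.5, 1, 0], [8, 0, 0, 0], [0, 0, 0, 0], [0, 0, 0, 0]]}}

```text
t: 2.27
ee_pos: [493.0, 38.2, 102.4]
orientation: [-0.958, 1.354, 0.959]
ft_force: [-0.2, -0.7, 0.9]
width: 43.8
```

Run:
```python
from mv import *
st([494.3,32.9,46.5])
for n in ('top','side'):
    d=grab(n)
    c=d['img'][180:300,240:400,::-1] if n=='top' else d['img'][120:260,290:450,::-1]
    cv2.imwrite(f'pics/{n}1.png',cv2.resize(c,None,fx=4,fy=4,interpolation=cv2.INTER_CUBIC))
```

```text
t 2.2667 p [493.   38.2 102.4] tx [-0.004 -0.002 -1.   ] ty [-0.944  0.33   0.003] tz [ 0.33   0.944 -0.003] turn needed 0.0032 q6 -1.18 w 43.8 F [-0.18 -0.69  0.88] Fstage 0.06 -0.71 py 200.4
shift in tool axes [55.88 -3.18 -4.39] after-turn axes [55.87865619 -3.18974804 -4.37788758]
```

View pics/side1.png

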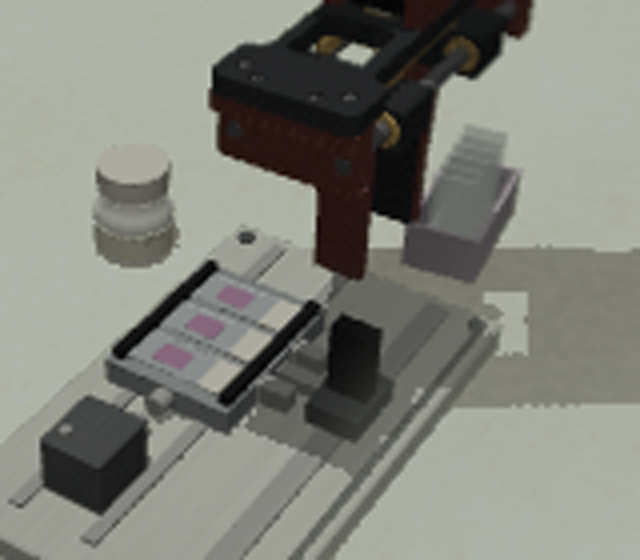

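View pics/top1.png

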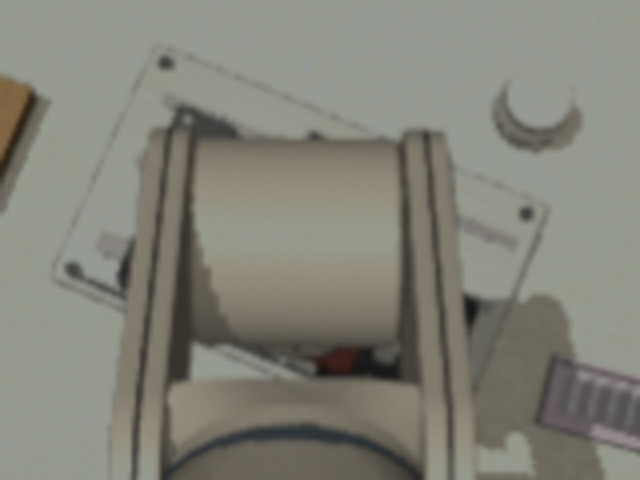

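Emit:
{"fn": "send_rows", "kwargs": {"rows": [[10, -3, -4.4, 0.003], [12, 0, 0, 0], [12, 0, 0, 0], [10, 0, 0, 0], [8, 0, 0, 0], [4, 0, 0, 0], [0, 0, 0, 0], [0, 0, 0, 0]]}}

```text
t: 3.03
ee_pos: [498.1, 30.8, 44.9]
orientation: [-0.957, 1.349, 0.951]
ft_force: [-0.4, 0.1, 0.2]
width: 43.9
```

Run:
```python
from mv import *
st([494.3,32.9,46.5])
d=grab('side'); c=d['img'][140:280,290:450,::-1]
cv2.imwrite(f'pics/side2.png',cv2.resize(c,None,fx=4,fy=4,interpolation=cv2.INTER_CUBIC))
```

```text
t 3.0333 p [498.1  30.8  44.9] tx [ 0.004 -0.002 -1.   ] ty [-0.942  0.335 -0.004] tz [ 0.335  0.942 -0.   ] turn needed -0.0017 q6 -1.19 w 43.9 F [-0.41  0.11  0.16] Fstage -0.43 -0.03 py 195.18
shift in tool axes [-1.59  4.24  0.68] after-turn axes [-1.58831716  4.24219266  0.68246788]
```

View pics/side2.png

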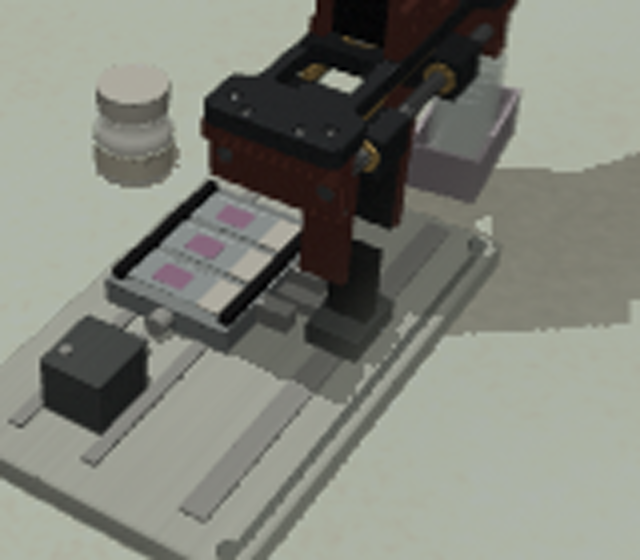

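The near finger sits about 4 mm to +x of the fin centre, which agrees with the numbers. I'll correct that and then close.

Emit:
{"fn": "send_rows", "kwargs": {"rows": [[-1, 3, 0.7, 0], [0, 1.5, 0, 0], [0, 0, 0, 0], [0, 0, 0, 0]]}}

```text
t: 3.42
ee_pos: [494.7, 33.4, 47.5]
orientation: [-0.958, 1.347, 0.949]
ft_force: [0.2, 0.0, 0.5]
width: 43.9
```

Run:
```python
from mv import *
st([494.3,32.9,46.5])
```

```text
t 3.4167 p [494.7  33.4  47.5] tx [ 0.007 -0.002 -1.   ] ty [-0.942  0.335 -0.007] tz [0.335 0.942 0.001] turn needed -0.0015 q6 -1.18 w 43.9 F [0.2  0.02 0.49] Fstage 0.18 0.09 py 196.46
shift in tool axes [ 1.02  0.19 -0.6 ] after-turn axes [ 1.01682655  0.190956   -0.60033596]
```

Emit:
{"fn": "send_rows", "kwargs": {"rows": [[0, 0, 0, 0], [0, 0, 0, 0], [0, 0, 0, 0], [0, 0, 0, 0]], "fingers": 0.0}}

```text
t: 3.75
ee_pos: [495.2, 33.6, 48.3]
orientation: [-0.959, 1.345, 0.949]
ft_force: [-0.2, -0.5, -0.6]
width: 20.5
```

Emit:
{"fn": "send_rows", "kwargs": {"rows": [[0, 0, 0, 0], [0, 0, 0, 0], [0, 0, 0, 0], [0, 0, 0, 0]]}}

```text
t: 4.08
ee_pos: [495.3, 33.5, 48.3]
orientation: [-0.958, 1.346, 0.948]
ft_force: [0.1, -0.8, 0.2]
width: 0.6
```

Run:
```python
from mv import *
st([494.3,32.9,46.5])
```

```text
t 4.0833 p [495.3  33.5  48.3] tx [ 0.008 -0.002 -1.   ] ty [-0.942  0.335 -0.008] tz [0.335 0.942 0.001] turn needed -0.0013 q6 -1.18 w 0.6 F [ 0.07 -0.78  0.24] Fstage 0.33 -0.71 py 196.74
shift in tool axes [ 1.75  0.75 -0.89] after-turn axes [ 1.75184134  0.74809112 -0.88512515]
```

The fingers closed to 0.6 mm, so they aren't on the fin. I need to look.

Run:
```python
from mv import *
d=grab('side'); c=d['img'][150:250,320:420,::-1]
cv2.imwrite(f'pics/side3.png',cv2.resize(c,None,fx=6,fy=6,interpolation=cv2.INTER_CUBIC))
d=grab('top'); c=d['img'][200:300,270:390,::-1]
cv2.imwrite(f'pics/top3.png',cv2.resize(c,None,fx=6,fy=6,interpolation=cv2.INTER_CUBIC))
```

```text
(no output)
```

View pics/side3.png

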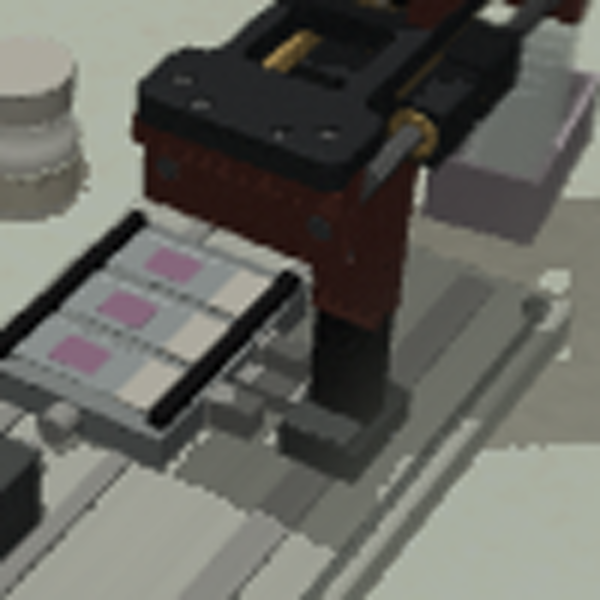

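View pics/top3.png

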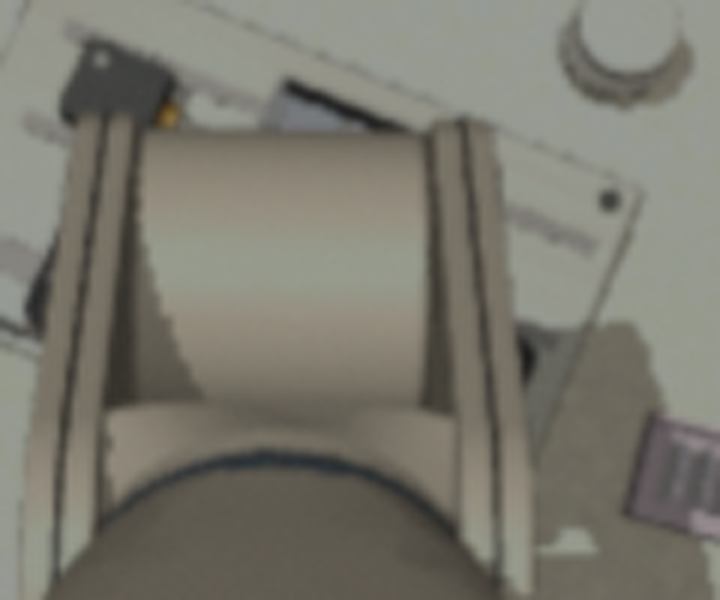

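Run:
```python
from mv import *
d=ld('side')
for u in (375,378,381,384):
    uv=np.array([(u,v) for v in range(190,224,2)])
    W=bydepth(d,uv)
    print(u);print(np.c_[uv[:,1],W.round(0),(W[:,:2]@ex).round(0),(W[:,:2]@ey).round(0),d['img'][uv[:,1],uv[:,0]]].astype(int))
```

```text
375
[[190 494 119 170 425 277  39  22  18]
 [192 493 119 165 425 277  38  20  17]
 [194 493 119 161 425 277  40  22  19]
 [196 502  41  95 459 206  38  21  17]
 [198 501  42  91 459 207  38  20  17]
 [200 501  40  85 459 205  39  22  18]
 [202 501  39  79 459 204  31  18  16]
 [204 501  35  70 461 200  11  10  11]
 [206 500  37  67 459 202  15  15  14]
 [208 500  36  61 459 201  15  15  16]
 [210 500  36  56 459 201  18  19  18]
 [212 499  37  52 458 201  18  18  18]
 [214 499  37  47 458 202  19  20  19]
 [216 499  36  40 458 200  22  23  21]
 [218 498  37  36 457 201  35  35  34]
 [220 497  42  35 455 206  70  73  70]
 [222 496  48  35 452 211  72  75  72]]
378
[[190 489 117 169 422 273  40  22  19]
 [192 489 116 164 422 272  40  34  33]
 [194 496  42 102 454 205  37  20  18]
 [196 496  43  98 453 206  38  20  16]
 [198 495  43  93 452 206  39  22  18]
 [200 495  42  88 453 205  39  23  19]
 [202 495  42  83 452 205  49  29  24]
 [204 495  39  75 453 202  14  14  13]
 [206 494  38  69 453 201  15  15  14]
 [208 494  40  66 452 202  19  20  19]
 [210 493  40  61 452 203  21  22  20]
[... 871 characters left out ...]
85  45  35 442 204  58  60  57]]
384
[[190 486  44 115 443 204  39  22  18]
 [192 485  42 109 444 201  40  22  19]
 [194 485  40 103 444 200  33  20  17]
 [196 485  39  97 444 198  41  24  21]
 [198 484  40  93 443 199  42  27  24]
 [200 484  35  84 445 194  42  27  23]
 [202 484  34  79 445 194  26  24  21]
 [204 483  38  76 443 197  22  22  20]
 [206 483  36  70 443 195  27  27  25]
 [208 483  36  65 443 195  30  32  29]
 [210 482  34  58 443 193  42  43  39]
 [212 482  30  50 444 190  56  58  54]
 [214 483  19  35 449 179  47  49  45]
 [216 482  25  34 446 184  55  57  53]
 [218 481  30  34 443 189  57  59  56]
 [220 480  35  33 441 193  52  54  50]
 [222 480  35  28 440 193  55  57  53]]
```

Run:
```python
from mv import *
d=ld('side'); print('gd',ctrl.grip_depth)
for (u,v,yy) in ((290+345/4,140+283/4,195+22+13),(290+345/4,120+277/4,200+22+13),(320+345/6,150+322/6,197+13)):
    o,r=ray(d,(u,v)); r=r[0]; k=(yy-o[:2]@ey)/(r[:2]@ey); print((o+k*r).round(1))
o=ctrl.get_obs();print(o['qpos'],o['ee_pos'])
```

```text
gd 18.700000000000003
[493.7  69.3  83.2]
[496.7  73.6 136.4]
[494.8  47.7  82.8]
[ 0.044898    0.46568296  2.00521802 -0.00314236  0.66255776 -1.18216278] [495.27196749  33.50726616  48.27103678]
```

By the camera depth the finger ends are at about z=80, which is above the fin top (76), while the reported TCP is 48. So they closed above the fin and touched nothing. I'll open and go down by what I see, watching the force.

Emit:
{"fn": "send_rows", "kwargs": {"rows": [[0, 0, 0, 0], [0, 0, 0, 0], [0, 0, 0, 0], [0, 0, 0, 0], [0, 0, 0, 0], [0, 0, 0, 0]], "fingers": 0.5}}

```text
t: 4.68
ee_pos: [495.2, 33.5, 48.2]
orientation: [-0.958, 1.346, 0.949]
ft_force: [1.3, -0.4, -0.0]
width: 36.9
```

Emit:
{"fn": "send_rows", "kwargs": {"rows": [[4, 0, 0, 0], [4, 0, 0, 0], [4, 0, 0, 0], [2, 0, 0, 0], [0, 0, 0, 0], [0, 0, 0, 0]]}}

```text
t: 5.18
ee_pos: [495.1, 33.5, 32.3]
orientation: [-0.958, 1.346, 0.949]
ft_force: [0.8, 0.8, 0.8]
width: 44.3
```

Run:
```python
from mv import *
st([494.3,32.9,46.5])
d=grab('side'); c=d['img'][150:250,320:420,::-1]
cv2.imwrite(f'pics/side4.png',cv2.resize(c,None,fx=6,fy=6,interpolation=cv2.INTER_CUBIC))
for u in (370,373,376,379):
    uv=np.array([(u,v) for v in range(196,222,2)])
    W=bydepth(d,uv)
    print(u);print(np.c_[uv[:,1],W.round(0),(W[:,:2]@ex).round(0),(W[:,:2]@ey).round(0),d['img'][uv[:,1],uv[:,0]]].astype(int))
```

```text
t 5.1833 p [495.1  33.5  32.3] tx [ 0.007 -0.002 -1.   ] ty [-0.942  0.335 -0.008] tz [0.335 0.942 0.001] turn needed -0.0012 q6 -1.18 w 44.3 F [0.81 0.8  0.83] Fstage 0.5 1.02 py 196.67
shift in tool axes [-14.24   0.43  -0.79] after-turn axes [-14.23958632   0.43409024  -0.79284381]
370
[[196 501 116 153 434 276  39  21  17]
 [198 501 116 149 434 276  39  20  16]
 [200 501 115 144 434 275  40  22  18]
 [202 507  63  96 458 228  40  22  19]
 [204 507  63  92 457 228  38  20  17]
 [206 507  62  86 458 227  39  22  19]
 [208 507  60  79 458 226  39  23  20]
 [210 506  62  76 457 227  39  22  18]
 [212 506  60  70 457 226  40  23  19]
 [214 506  62  67 456 228  42  26  22]
 [216 509  31  34 470 199  46  49  46]
 [218 508  39  35 466 206  44  47  44]
 [220 507  45  35 463 211  45  48  45]]
373
[[196 496 119 157 428 278  32  32  32]
 [198 496 117 151 428 276  41  23  19]
 [200 495 119 148 427 277  40  22  18]
 [202 495 119 144 427 278  46  25  21]
 [204 502  63  93 452 226  38  20  17]
 [206 501  65  89 451 228  40  23  20]
 [208 501  64  84 451 227  39  23  19]
 [210 500  64  79 450 227
[... 533 characters left out ...]
94  67  78 444 228  44  29  25]
 [214 494  66  72 444 227  44  30  26]
 [216 494  66  67 443 227  45  31  27]
 [218 496  38  37 455 201  26  26  25]
 [220 495  42  36 453 205  50  51  49]]
379
[[196 492  60 112 444 221  39  21  18]
 [198 492  60 107 443 221  32  20  16]
 [200 492  59 101 444 220  33  21  19]
 [202 494  34  76 454 196  23  19  18]
 [204 492  42  78 450 204  19  17  15]
 [206 492  40  71 451 202  17  17  17]
 [208 492  40  66 451 202  20  20  20]
 [210 492  40  61 450 201  22  22  21]
 [212 491  41  57 449 202  23  24  22]
 [214 491  40  51 449 201  26  26  24]
 [216 490  41  46 449 202  29  29  27]
 [218 490  41  41 448 202  30  32  29]
 [220 490  39  34 449 200  47  49  45]]
```

View pics/side4.png

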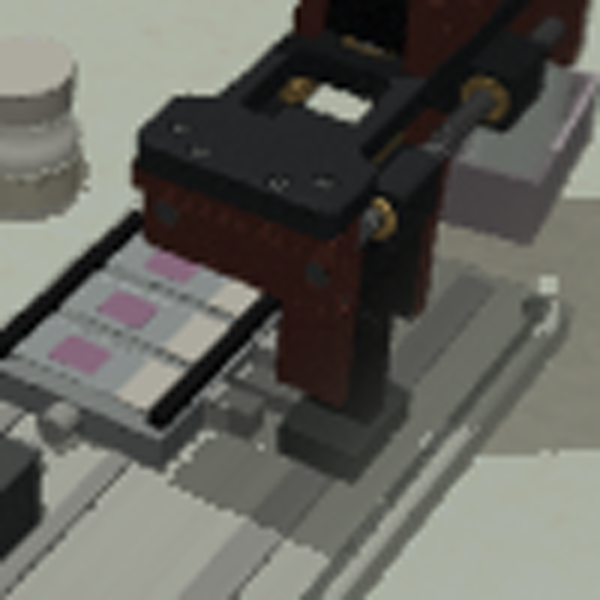

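The finger ends now show at about z=65 with the reported TCP at 32. The offset holds at about 32 mm, and x is aligned with the fin (about 451 in stage axes for both). I'll go down another 17 mm.

Emit:
{"fn": "send_rows", "kwargs": {"rows": [[4, 0, 0, 0], [4, 0, 0, 0], [4, 0, 0, 0], [4, 0, 0, 0], [0, 0, 0, 0], [0, 0, 0, 0]]}}

```text
t: 5.73
ee_pos: [495.3, 33.4, 14.6]
orientation: [-0.958, 1.346, 0.949]
ft_force: [0.1, -1.3, 0.3]
width: 44.0
```

Run:
```python
from mv import *
st([494.3,32.9,46.5])
d=grab('side'); c=d['img'][150:250,320:420,::-1]
cv2.imwrite(f'pics/side5.png',cv2.resize(c,None,fx=6,fy=6,interpolation=cv2.INTER_CUBIC))
for u in (370,373,376):
    uv=np.array([(u,v) for v in range(206,226,2)])
    W=bydepth(d,uv)
    print(u);print(np.c_[uv[:,1],W.round(0),(W[:,:2]@ex).round(0),(W[:,:2]@ey).round(0),d['img'][uv[:,1],uv[:,0]]].astype(int))
```

```text
t 5.7333 p [495.3  33.4  14.6] tx [ 0.008 -0.002 -1.   ] ty [-0.942  0.335 -0.008] tz [0.335 0.942 0.001] turn needed -0.0012 q6 -1.18 w 44.0 F [ 0.1  -1.33  0.27] Fstage 0.54 -1.22 py 196.71
shift in tool axes [-31.88   0.56  -0.82] after-turn axes [-31.88496111   0.55704995  -0.82159297]
370
[[206 500 118 133 432 278  40  22  19]
 [208 500 117 128 432 277  39  22  18]
 [210 506  63  77 456 228  40  23  20]
 [212 506  60  70 457 226  39  22  19]
 [214 506  63  67 456 228  41  24  21]
 [216 505  62  61 456 227  40  24  21]
 [218 505  62  56 456 227  41  25  21]
 [220 505  62  51 455 227  43  29  24]
 [222 506  49  33 461 215  38  36  34]
 [224 506  48  28 461 214  36  38  36]]
373
[[206 495 118 134 427 276  41  23  19]
 [208 494 118 130 427 276  42  25  22]
 [210 494 119 126 426 277  41  26  21]
 [212 500  65  75 450 228  42  26  22]
 [214 500  65  70 449 228  41  25  21]
 [216 499  65  65 449 228  42  27  24]
 [218 499  64  60 449 227  43  29  25]
 [220 499  66  56 448 228  44  32  27]
 [222 498  65  49 448 227  46  34  30]
 [224 500  50  31 454 214  39  41  38]]
376
[[206 490 117 134 423 274  43  26  21]
 [208 490 115 128 423 272  41  38  37]
 [210 495  66  82 444 227  38  25  22]
 [212 494  67  78 444 228  43  28  24]
 [214 494  65  71 444 226  44  30  26]
 [216 494  64  66 444 225  45  31  27]
 [218 493  64  61 444 225  46  34  30]
 [220 493  63  55 444 224  47  35  31]
 [222 493  60  47 445 221  49  38  34]
 [224 493  53  35 447 215  54  55  52]]
```

View pics/side5.png

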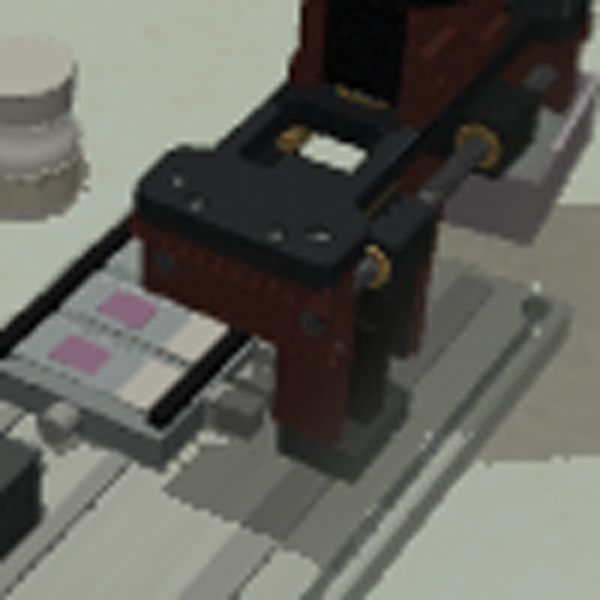

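The tips are now at about z=48 on both sides of the fin, 13 mm above the block top, with the carriage clear. Closing.

Emit:
{"fn": "send_rows", "kwargs": {"rows": [[0, 0, 0, 0], [0, 0, 0, 0], [0, 0, 0, 0], [0, 0, 0, 0], [0, 0, 0, 0], [0, 0, 0, 0], [0, 0, 0, 0], [0, 0, 0, 0]], "fingers": 0.0}}

```text
t: 6.45
ee_pos: [495.6, 33.3, 15.1]
orientation: [-0.96, 1.345, 0.949]
ft_force: [0.4, 0.4, -0.7]
width: 12.1
```

Run:
```python
from mv import *
st()
d=grab('top'); cv2.imwrite('pics/top6.png',cv2.resize(d['img'][180:300,240:400,::-1],None,fx=4,fy=4,interpolation=cv2.INTER_CUBIC))
d=grab('side'); c=d['img'][150:250,300:420,::-1]
cv2.imwrite(f'pics/side6.png',cv2.resize(c,None,fx=6,fy=6,interpolation=cv2.INTER_CUBIC))
```

```text
t 6.45 p [495.6  33.3  15.1] tx [ 0.008 -0.002 -1.   ] ty [-0.943  0.334 -0.009] tz [0.334 0.943 0.001] turn needed -0.0001 q6 -1.18 w 12.1 F [ 0.41  0.4  -0.72] Fstage 0.26 0.51 py 196.68
```

View pics/side6.png

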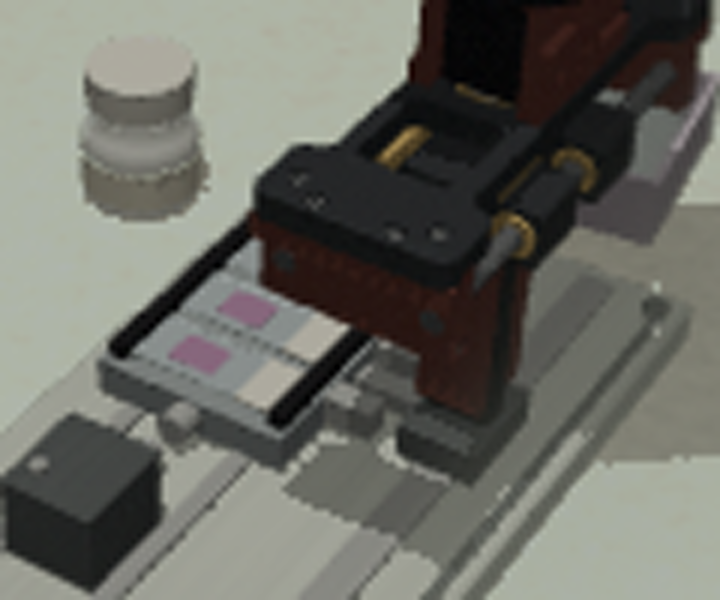

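The fingers stopped at 12.1 mm, so the fin is held. Now I draw back slowly to find where the tongue meets the rear lug.

Emit:
{"fn": "send_rows", "kwargs": {"rows": [[0, 0, -1, 0], [0, 0, -1, 0]]}}

```text
t: 6.72
ee_pos: [495.2, 32.2, 15.1]
orientation: [-0.959, 1.344, 0.949]
ft_force: [1.6, 3.9, -1.2]
width: 11.9
```

Emit:
{"fn": "send_rows", "kwargs": {"rows": [[0, 0, -1, 0], [0, 0, -1, 0]]}}

```text
t: 6.88
ee_pos: [494.7, 30.7, 15.1]
orientation: [-0.959, 1.343, 0.949]
ft_force: [0.9, 3.5, -1.4]
width: 11.7
```

Emit:
{"fn": "send_rows", "kwargs": {"rows": [[0, 0, -1, 0]]}}

```text
t: 6.97
ee_pos: [494.4, 29.8, 15.1]
orientation: [-0.959, 1.343, 0.949]
ft_force: [0.1, 4.4, -1.7]
width: 11.5
```

Emit:
{"fn": "send_rows", "kwargs": {"rows": [[0, 0, -1, 0]]}}

```text
t: 7.05
ee_pos: [494.1, 28.9, 15.1]
orientation: [-0.959, 1.343, 0.949]
ft_force: [1.3, 3.9, -1.9]
width: 11.8
```

Emit:
{"fn": "send_rows", "kwargs": {"rows": [[0, 0, -1, 0]]}}

```text
t: 7.13
ee_pos: [493.7, 27.9, 15.1]
orientation: [-0.959, 1.343, 0.949]
ft_force: [1.0, 4.2, -1.7]
width: 12.0
```

Run:
```python
from mv import *
st()
```

```text
t 7.1333 p [493.7  27.9  15.1] tx [ 0.01 -0.   -1.  ] ty [-0.943  0.334 -0.009] tz [0.334 0.943 0.003] turn needed -0.0001 q6 -1.2 w 12.0 F [ 1.05  4.19 -1.73] Fstage -0.41 4.3 py 190.95
```

Emit:
{"fn": "send_rows", "kwargs": {"rows": [[0, 0, -1, 0]]}}

```text
t: 7.22
ee_pos: [493.3, 26.9, 15.1]
orientation: [-0.959, 1.343, 0.949]
ft_force: [0.8, 3.9, -1.2]
width: 11.9
```

Emit:
{"fn": "send_rows", "kwargs": {"rows": [[0, 0, -1, 0]]}}

```text
t: 7.3
ee_pos: [492.9, 25.8, 15.0]
orientation: [-0.959, 1.343, 0.949]
ft_force: [1.1, 3.9, -2.2]
width: 11.8
```

Emit:
{"fn": "send_rows", "kwargs": {"rows": [[0, 0, -1, 0]]}}

```text
t: 7.38
ee_pos: [492.8, 25.1, 15.1]
orientation: [-0.958, 1.343, 0.949]
ft_force: [1.8, 13.1, -3.5]
width: 11.5
```

Emit:
{"fn": "send_rows", "kwargs": {"rows": [[0, 0, -1, 0]]}}

```text
t: 7.47
ee_pos: [492.7, 24.9, 15.1]
orientation: [-0.957, 1.342, 0.949]
ft_force: [1.3, 12.1, -3.2]
width: 12.1
```

Emit:
{"fn": "send_rows", "kwargs": {"rows": [[0, 0, -1, 0]]}}

```text
t: 7.55
ee_pos: [492.7, 24.7, 15.1]
orientation: [-0.956, 1.341, 0.949]
ft_force: [2.4, 12.4, -2.5]
width: 11.6
```

Emit:
{"fn": "send_rows", "kwargs": {"rows": [[0, 0, -1, 0]]}}

```text
t: 7.63
ee_pos: [492.6, 24.5, 15.1]
orientation: [-0.955, 1.34, 0.949]
ft_force: [3.5, 11.4, -1.9]
width: 11.8
```

Run:
```python
from mv import *
st()
```

```text
t 7.6333 p [492.6  24.5  15.1] tx [ 0.012  0.004 -1.   ] ty [-0.942  0.336 -0.01 ] tz [0.336 0.942 0.008] turn needed -0.0023 q6 -1.21 w 11.8 F [ 3.55 11.43 -1.95] Fstage -0.47 11.96 py 187.41
```

The tongue met the rear lug at stage y≈188.2, where the force jumped from 4 to 12 N. I'll now take the carriage back 20 mm, to about 168.

Emit:
{"fn": "send_rows", "kwargs": {"rows": [[0, 0, -2, 0], [0, 0, -2, 0], [0, 0, -2, 0], [0, 0, -2, 0]]}}

```text
t: 7.97
ee_pos: [491.3, 20.5, 15.1]
orientation: [-0.952, 1.335, 0.949]
ft_force: [2.7, 11.1, -2.3]
width: 11.9
```

Run:
```python
from mv import *
st()
```

```text
t 7.9667 p [491.3  20.5  15.1] tx [ 0.014  0.008 -1.   ] ty [-0.942  0.336 -0.011] tz [0.336 0.942 0.012] turn needed -0.0027 q6 -1.23 w 11.9 F [ 2.67 11.13 -2.34] Fstage -1.19 11.38 py 183.16
```

Emit:
{"fn": "send_rows", "kwargs": {"rows": [[0, 0, -3, 0], [0, 0, -3, 0], [0, 0, -3, 0], [0, 0, -3, 0]]}}

```text
t: 8.3
ee_pos: [488.4, 12.5, 15.1]
orientation: [-0.95, 1.331, 0.95]
ft_force: [2.8, 12.3, -1.7]
width: 11.9
```

Run:
```python
from mv import *
st()
```

```text
t 8.3 p [488.4  12.5  15.1] tx [ 0.016  0.012 -1.   ] ty [-0.942  0.336 -0.011] tz [0.336 0.942 0.017] turn needed -0.003 q6 -1.25 w 11.9 F [ 2.8  12.28 -1.69] Fstage -1.46 12.51 py 174.66
```

Emit:
{"fn": "send_rows", "kwargs": {"rows": [[0, 0, -3, 0], [0, 0, -3, 0], [0, 0, -2.5, 0]]}}

```text
t: 8.55
ee_pos: [486.4, 6.7, 15.1]
orientation: [-0.948, 1.329, 0.951]
ft_force: [3.0, 12.4, -2.8]
width: 12.0
```

Run:
```python
from mv import *
st()
d=grab('side'); cv2.imwrite('pics/side7.png',cv2.resize(d['img'][150:250,300:420,::-1],None,fx=6,fy=6,interpolation=cv2.INTER_CUBIC))
```

```text
t 8.55 p [486.4   6.7  15.1] tx [ 0.018  0.015 -1.   ] ty [-0.942  0.337 -0.012] tz [0.336 0.942 0.02 ] turn needed -0.0033 q6 -1.27 w 12.0 F [ 3.03 12.36 -2.84] Fstage -1.26 12.66 py 168.49
```

View pics/side7.png

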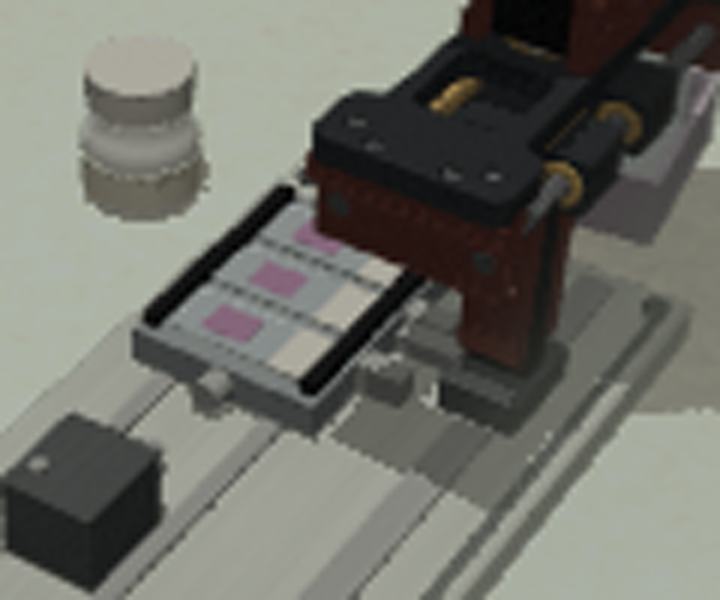

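The carriage is drawn back by about 20 mm, with the nose well clear of the pin. From here I go one direction only: the free play first, then slowly.

Emit:
{"fn": "send_rows", "kwargs": {"rows": [[0, 0, 2, 0], [0, 0, 2, 0], [0, 0, 2, 0], [0, 0, 2, 0]]}}

```text
t: 8.93
ee_pos: [488.0, 11.4, 15.1]
orientation: [-0.952, 1.332, 0.951]
ft_force: [0.5, -5.1, -1.1]
width: 11.7
```

Emit:
{"fn": "send_rows", "kwargs": {"rows": [[0, 0, 1.5, 0], [0, 0, 1.5, 0]]}}

```text
t: 9.1
ee_pos: [488.8, 13.7, 15.1]
orientation: [-0.952, 1.333, 0.951]
ft_force: [0.4, -5.0, -0.7]
width: 11.8
```

Run:
```python
from mv import *
st()
```

```text
t 9.1 p [488.8  13.7  15.1] tx [ 0.015  0.01  -1.   ] ty [-0.942  0.335 -0.011] tz [0.335 0.942 0.014] turn needed -0.0013 q6 -1.25 w 11.8 F [ 0.36 -4.96 -0.73] Fstage 1.99 -4.56 py 175.96
```

Emit:
{"fn": "send_rows", "kwargs": {"rows": [[0, 0, 1.5, 0], [0, 0, 1.5, 0], [0, 0, 1.5, 0]]}}

```text
t: 9.35
ee_pos: [490.3, 18.1, 15.1]
orientation: [-0.952, 1.334, 0.951]
ft_force: [0.8, -5.0, -1.0]
width: 12.2
```

Emit:
{"fn": "send_rows", "kwargs": {"rows": [[0, 0, 1.5, 0]]}}

```text
t: 9.43
ee_pos: [490.8, 19.6, 15.1]
orientation: [-0.952, 1.334, 0.951]
ft_force: [1.0, -4.1, -1.4]
width: 12.1
```

Emit:
{"fn": "send_rows", "kwargs": {"rows": [[0, 0, 1.5, 0]]}}

```text
t: 9.52
ee_pos: [491.1, 20.6, 15.1]
orientation: [-0.954, 1.334, 0.952]
ft_force: [-0.3, -13.1, 1.8]
width: 11.5
```

Emit:
{"fn": "send_rows", "kwargs": {"rows": [[0, 0, 1.5, 0]]}}

```text
t: 9.6
ee_pos: [491.4, 21.4, 15.1]
orientation: [-0.955, 1.335, 0.952]
ft_force: [-0.3, -13.0, 1.1]
width: 12.0
```

Emit:
{"fn": "send_rows", "kwargs": {"rows": [[0, 0, 1.5, 0]]}}

```text
t: 9.68
ee_pos: [491.6, 22.0, 15.1]
orientation: [-0.956, 1.336, 0.952]
ft_force: [-0.5, -12.4, 0.6]
width: 12.2
```

Run:
```python
from mv import *
st()
```

```text
t 9.6833 p [491.6  22.   15.1] tx [ 0.013  0.006 -1.   ] ty [-0.943  0.333 -0.01 ] tz [0.332 0.943 0.01 ] turn needed 0.001 q6 -1.22 w 12.2 F [ -0.52 -12.42   0.6 ] Fstage 3.66 -11.88 py 184.72
```

The tongue engages the gauge-side lug at y≈183, with a plateau of about 12 N. I'll advance with force checks.

Emit:
{"fn": "send_rows", "kwargs": {"rows": [[0, 0, 2.5, 0], [0, 0, 2.5, 0], [0, 0, 2.5, 0]]}}

```text
t: 9.93
ee_pos: [493.1, 26.4, 15.1]
orientation: [-0.959, 1.34, 0.952]
ft_force: [-0.1, -12.1, 0.0]
width: 11.7
```

Emit:
{"fn": "send_rows", "kwargs": {"rows": [[0, 0, 2.5, 0], [0, 0, 2.5, 0], [0, 0, 2.5, 0]]}}

```text
t: 10.18
ee_pos: [494.7, 31.0, 15.1]
orientation: [-0.96, 1.344, 0.951]
ft_force: [-1.0, -12.6, 0.3]
width: 11.7
```

Emit:
{"fn": "send_rows", "kwargs": {"rows": [[0, 0, 2, 0], [0, 0, 2, 0]]}}

```text
t: 10.35
ee_pos: [495.4, 33.2, 15.1]
orientation: [-0.961, 1.346, 0.951]
ft_force: [-0.7, -12.1, 0.5]
width: 11.4
```

Run:
```python
from mv import *
st()
d=grab('side'); cv2.imwrite('pics/side8.png',cv2.resize(d['img'][170:250,290:390,::-1],None,fx=7,fy=7,interpolation=cv2.INTER_CUBIC))
d=grab('top'); cv2.imwrite('pics/top8.png',cv2.resize(d['img'][180:280,260:360,::-1],None,fx=6,fy=6,interpolation=cv2.INTER_CUBIC))
```

```text
t 10.35 p [495.4  33.2  15.1] tx [ 0.007 -0.003 -1.   ] ty [-0.943  0.332 -0.008] tz [ 0.332  0.943 -0.   ] turn needed 0.002 q6 -1.18 w 11.4 F [ -0.74 -12.12   0.47] Fstage 3.35 -11.67 py 196.55
```

View pics/side8.png

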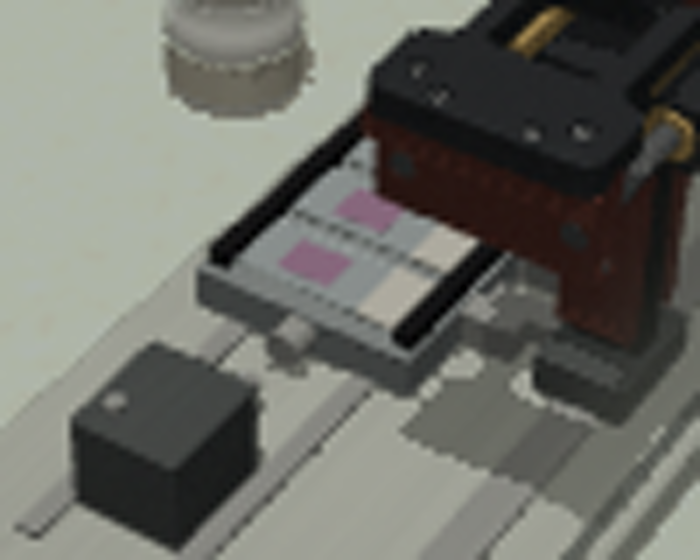

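View pics/top8.png

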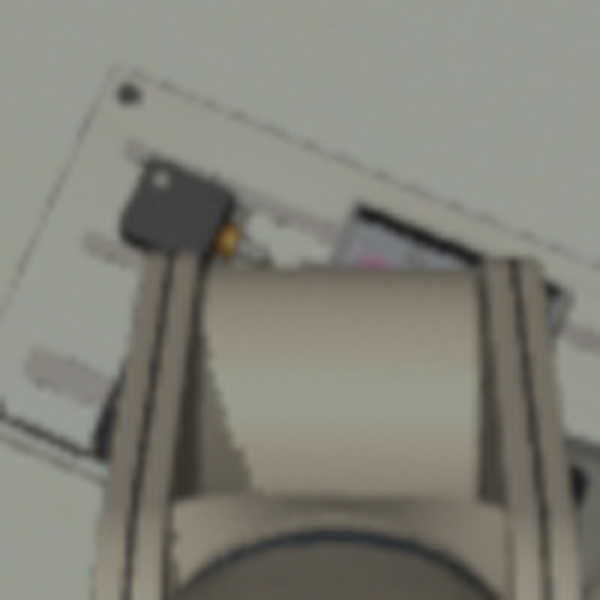

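The plateau is 12 N along stage y. The nose is still clear of the pin by more than 10 mm, so I'll continue.

Emit:
{"fn": "send_rows", "kwargs": {"rows": [[0, 0, 2, 0], [0, 0, 2, 0]]}}

```text
t: 10.62
ee_pos: [496.2, 35.5, 15.1]
orientation: [-0.962, 1.348, 0.95]
ft_force: [-0.2, -12.0, 0.0]
width: 11.8
```

Emit:
{"fn": "send_rows", "kwargs": {"rows": [[0, 0, 1.5, 0], [0, 0, 1.5, 0]]}}

```text
t: 10.78
ee_pos: [496.7, 36.9, 15.1]
orientation: [-0.963, 1.349, 0.949]
ft_force: [-0.9, -12.5, 0.3]
width: 11.4
```

Emit:
{"fn": "send_rows", "kwargs": {"rows": [[0, 0, 1.5, 0], [0, 0, 1.5, 0]]}}

```text
t: 10.95
ee_pos: [497.2, 38.3, 15.1]
orientation: [-0.963, 1.351, 0.948]
ft_force: [-1.8, -11.6, 0.0]
width: 11.7
```

Run:
```python
from mv import *
st()
```

```text
t 10.95 p [497.2  38.3  15.1] tx [ 0.005 -0.007 -1.   ] ty [-0.943  0.333 -0.007] tz [ 0.333  0.943 -0.005] turn needed 0.0007 q6 -1.16 w 11.7 F [ -1.8  -11.56   0.04] Fstage 2.16 -11.5 py 201.9
```

Emit:
{"fn": "send_rows", "kwargs": {"rows": [[0, 0, 1.3, 0], [0, 0, 1.3, 0]]}}

```text
t: 11.12
ee_pos: [497.5, 39.3, 15.1]
orientation: [-0.963, 1.353, 0.947]
ft_force: [-1.4, -12.0, 1.0]
width: 11.7
```

Emit:
{"fn": "send_rows", "kwargs": {"rows": [[0, 0, 1.3, 0]]}}

```text
t: 11.2
ee_pos: [497.7, 39.9, 15.1]
orientation: [-0.964, 1.353, 0.947]
ft_force: [-0.9, -12.9, 0.8]
width: 11.5
```

Emit:
{"fn": "send_rows", "kwargs": {"rows": [[0, 0, 1.3, 0]]}}

```text
t: 11.28
ee_pos: [497.9, 40.4, 15.1]
orientation: [-0.964, 1.354, 0.946]
ft_force: [-1.8, -12.0, 0.5]
width: 11.7
```

Emit:
{"fn": "send_rows", "kwargs": {"rows": [[0, 0, 1.3, 0]]}}

```text
t: 11.37
ee_pos: [498.1, 40.9, 15.1]
orientation: [-0.964, 1.355, 0.946]
ft_force: [-1.0, -12.9, 0.7]
width: 11.8
```

Emit:
{"fn": "send_rows", "kwargs": {"rows": [[0, 0, 1.3, 0]]}}

```text
t: 11.45
ee_pos: [498.3, 41.5, 15.1]
orientation: [-0.964, 1.356, 0.945]
ft_force: [-1.4, -12.6, 0.7]
width: 11.8
```

Emit:
{"fn": "send_rows", "kwargs": {"rows": [[0, 0, 1.3, 0]]}}

```text
t: 11.53
ee_pos: [498.4, 42.0, 15.1]
orientation: [-0.964, 1.356, 0.945]
ft_force: [-1.3, -12.0, 1.1]
width: 11.8
```

Run:
```python
from mv import *
st()
```

```text
t 11.5333 p [498.4  42.   15.1] tx [ 0.003 -0.012 -1.   ] ty [-0.942  0.335 -0.007] tz [ 0.335  0.942 -0.01 ] turn needed -0.0018 q6 -1.14 w 11.8 F [ -1.26 -12.02   1.1 ] Fstage 2.82 -11.75 py 205.83
```

Emit:
{"fn": "send_rows", "kwargs": {"rows": [[0, 0, 1.3, 0]]}}

```text
t: 11.62
ee_pos: [498.7, 42.6, 15.1]
orientation: [-0.964, 1.357, 0.945]
ft_force: [-2.1, -12.2, 0.6]
width: 11.6
```

Emit:
{"fn": "send_rows", "kwargs": {"rows": [[0, 0, 1.3, 0]]}}

```text
t: 11.7
ee_pos: [498.8, 43.1, 15.1]
orientation: [-0.964, 1.358, 0.944]
ft_force: [-1.4, -11.8, 0.2]
width: 12.0
```

Emit:
{"fn": "send_rows", "kwargs": {"rows": [[0, 0, 1.3, 0]]}}

```text
t: 11.78
ee_pos: [499.1, 43.7, 15.1]
orientation: [-0.964, 1.358, 0.944]
ft_force: [-1.0, -12.6, 0.4]
width: 11.6
```

Emit:
{"fn": "send_rows", "kwargs": {"rows": [[0, 0, 1.3, 0]]}}

```text
t: 11.87
ee_pos: [499.2, 44.2, 15.1]
orientation: [-0.964, 1.359, 0.943]
ft_force: [-0.9, -12.0, -0.5]
width: 12.2
```

Run:
```python
from mv import *
st()
d=grab('side'); cv2.imwrite('pics/side9.png',cv2.resize(d['img'][170:250,290:390,::-1],None,fx=7,fy=7,interpolation=cv2.INTER_CUBIC))
```

```text
t 11.8667 p [499.2  44.2  15.1] tx [ 0.002 -0.014 -1.   ] ty [-0.942  0.337 -0.006] tz [ 0.337  0.942 -0.013] turn needed -0.0032 q6 -1.13 w 12.2 F [ -0.85 -12.02  -0.5 ] Fstage 3.2 -11.62 py 208.15
```

View pics/side9.png

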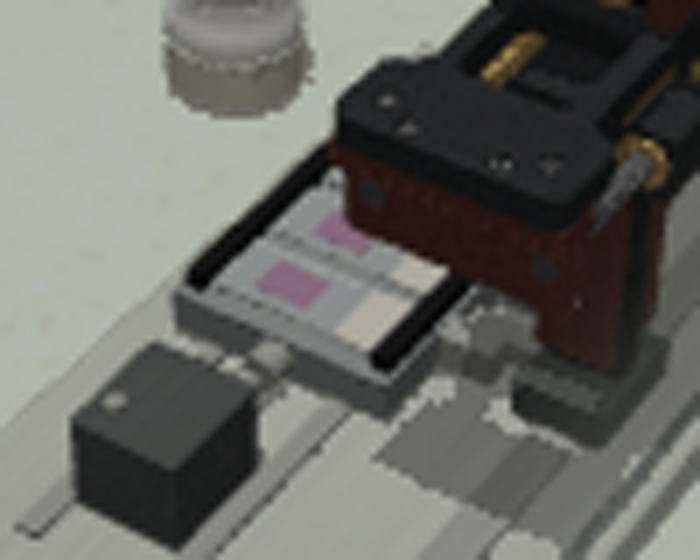

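The nose at (270,355) is close to the pin, and the force is still on its plateau.

Emit:
{"fn": "send_rows", "kwargs": {"rows": [[0, 0, 1.3, 0]]}}

```text
t: 12.0
ee_pos: [499.5, 44.8, 15.1]
orientation: [-0.964, 1.36, 0.943]
ft_force: [-0.9, -12.7, -0.2]
width: 12.0
```

Emit:
{"fn": "send_rows", "kwargs": {"rows": [[0, 0, 1.3, 0]]}}

```text
t: 12.08
ee_pos: [499.6, 45.4, 15.1]
orientation: [-0.964, 1.361, 0.942]
ft_force: [-1.2, -11.8, -0.5]
width: 12.2
```

Emit:
{"fn": "send_rows", "kwargs": {"rows": [[0, 0, 1.3, 0]]}}

```text
t: 12.17
ee_pos: [499.8, 45.9, 15.1]
orientation: [-0.964, 1.361, 0.942]
ft_force: [-2.2, -11.5, 0.6]
width: 11.9
```

Emit:
{"fn": "send_rows", "kwargs": {"rows": [[0, 0, 1.3, 0]]}}

```text
t: 12.25
ee_pos: [499.9, 46.5, 15.0]
orientation: [-0.964, 1.362, 0.941]
ft_force: [-0.8, -12.5, 0.6]
width: 12.1
```

Emit:
{"fn": "send_rows", "kwargs": {"rows": [[0, 0, 1.3, 0]]}}

```text
t: 12.33
ee_pos: [500.2, 47.0, 15.1]
orientation: [-0.964, 1.363, 0.941]
ft_force: [-0.8, -12.5, 0.5]
width: 12.2
```

Emit:
{"fn": "send_rows", "kwargs": {"rows": [[0, 0, 1.3, 0]]}}

```text
t: 12.42
ee_pos: [500.4, 47.5, 15.1]
orientation: [-0.965, 1.363, 0.941]
ft_force: [-1.9, -12.8, 0.3]
width: 12.2
```

Emit:
{"fn": "send_rows", "kwargs": {"rows": [[0, 0, 1.3, 0]]}}

```text
t: 12.5
ee_pos: [500.5, 48.0, 15.1]
orientation: [-0.965, 1.364, 0.94]
ft_force: [-0.7, -14.2, 1.2]
width: 11.9
```

Run:
```python
from mv import *
st()
d=grab('side'); cv2.imwrite('pics/side10.png',cv2.resize(d['img'][190:250,290:370,::-1],None,fx=9,fy=9,interpolation=cv2.INTER_CUBIC))
```

```text
t 12.5 p [500.5  48.   15.1] tx [-0.    -0.018 -1.   ] ty [-0.941  0.339 -0.006] tz [ 0.339  0.941 -0.017] turn needed -0.0054 q6 -1.12 w 11.9 F [ -0.73 -14.23   1.18] Fstage 4.06 -13.66 py 212.15
```

View pics/side10.png

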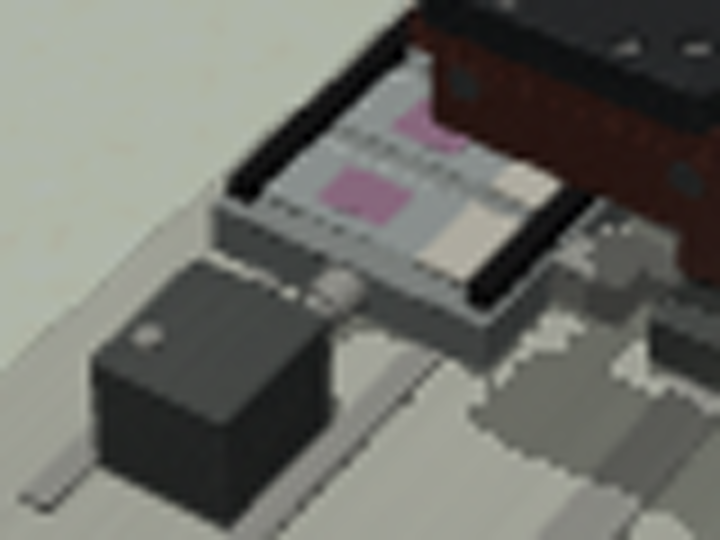

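The force is rising (14.2 against a 12.3 plateau), so contact is at about ee_y 47.3. I'll continue in small steps to roughly Fy = -17.

Emit:
{"fn": "send_rows", "kwargs": {"rows": [[0, 0, 1.3, 0]]}}

```text
t: 12.63
ee_pos: [500.6, 48.4, 15.1]
orientation: [-0.965, 1.365, 0.94]
ft_force: [-1.9, -14.1, 1.5]
width: 12.5
```

Emit:
{"fn": "send_rows", "kwargs": {"rows": [[0, 0, 1.3, 0]]}}

```text
t: 12.72
ee_pos: [500.7, 48.6, 15.1]
orientation: [-0.966, 1.366, 0.94]
ft_force: [-1.5, -15.2, 1.8]
width: 12.0
```

Emit:
{"fn": "send_rows", "kwargs": {"rows": [[0, 0, 1.3, 0]]}}

```text
t: 12.8
ee_pos: [500.7, 48.8, 15.1]
orientation: [-0.966, 1.367, 0.939]
ft_force: [-2.1, -16.0, 1.7]
width: 12.1
```

Emit:
{"fn": "send_rows", "kwargs": {"rows": [[0, 0, 1.3, 0]]}}

```text
t: 12.88
ee_pos: [500.7, 48.9, 15.0]
orientation: [-0.967, 1.369, 0.939]
ft_force: [-1.4, -15.8, 0.6]
width: 11.9
```

Run:
```python
from mv import *
st()
```

```text
t 12.8833 p [500.7  48.9  15. ] tx [-0.003 -0.022 -1.   ] ty [-0.941  0.339 -0.005] tz [ 0.339  0.941 -0.022] turn needed -0.0058 q6 -1.11 w 11.9 F [ -1.39 -15.76   0.63] Fstage 3.94 -15.32 py 213.05
```

Emit:
{"fn": "send_rows", "kwargs": {"rows": [[0, 0, 1.6, 0]]}}

```text
t: 12.97
ee_pos: [500.8, 49.1, 15.0]
orientation: [-0.967, 1.37, 0.939]
ft_force: [-1.7, -16.0, 2.3]
width: 12.1
```

Emit:
{"fn": "send_rows", "kwargs": {"rows": [[0, 0, 1.6, 0]]}}

```text
t: 13.05
ee_pos: [500.9, 49.4, 15.0]
orientation: [-0.968, 1.372, 0.938]
ft_force: [-1.4, -16.8, 1.3]
width: 12.0
```

Run:
```python
from mv import *
st()
```

```text
t 13.05 p [500.9  49.4  15. ] tx [-0.004 -0.025 -1.   ] ty [-0.941  0.339 -0.004] tz [ 0.339  0.94  -0.025] turn needed -0.006 q6 -1.1 w 12.0 F [ -1.36 -16.82   1.32] Fstage 4.33 -16.31 py 213.57
```

Press is now about 4.5 N by force and about 5 N by travel. One more small step.

Emit:
{"fn": "send_rows", "kwargs": {"rows": [[0, 0, 1.4, 0]]}}

```text
t: 13.13
ee_pos: [500.8, 49.4, 15.0]
orientation: [-0.969, 1.373, 0.938]
ft_force: [-2.3, -17.2, 1.1]
width: 12.5
```

Run:
```python
from mv import *
st()
```

```text
t 13.1333 p [500.8  49.4  15. ] tx [-0.005 -0.026 -1.   ] ty [-0.941  0.339 -0.004] tz [ 0.339  0.94  -0.027] turn needed -0.006 q6 -1.1 w 12.5 F [ -2.26 -17.22   1.06] Fstage 3.61 -16.99 py 213.57
```

The press is about 5 N (17.0 against a 12.0 baseline). I'll hold with zero shift so the push relaxes without backing up, then check.

Emit:
{"fn": "send_rows", "kwargs": {"rows": [[0, 0, 0, 0], [0, 0, 0, 0]]}}

```text
t: 13.3
ee_pos: [500.9, 49.2, 15.0]
orientation: [-0.967, 1.373, 0.936]
ft_force: [-0.5, -5.5, -1.9]
width: 12.0
```

Run:
```python
from mv import *
st()
```

```text
t 13.3 p [500.9  49.2  15. ] tx [-0.005 -0.026 -1.   ] ty [-0.94   0.341 -0.004] tz [ 0.341  0.94  -0.026] turn needed -0.0081 q6 -1.1 w 12.0 F [-0.53 -5.51 -1.86] Fstage 1.34 -5.37 py 213.38
```

Emit:
{"fn": "send_rows", "kwargs": {"rows": [[0, 0, 0, 0], [0, 0, 0, 0], [0, 0, 0, 0], [0, 0, 0, 0], [0, 0, 0, 0]], "fingers": 0.4}}

```text
t: 13.72
ee_pos: [501.4, 51.6, 15.4]
orientation: [-0.963, 1.371, 0.936]
ft_force: [0.3, -0.2, 0.5]
width: 34.8
```

Run:
```python
from mv import *
st()
```

```text
t 13.7167 p [501.4  51.6  15.4] tx [-0.003 -0.022 -1.   ] ty [-0.939  0.344 -0.005] tz [ 0.344  0.939 -0.022] turn needed -0.0107 q6 -1.1 w 34.8 F [ 0.29 -0.24  0.51] Fstage 0.35 -0.13 py 215.88
```

Emit:
{"fn": "send_rows", "kwargs": {"rows": [[-4, 0, -0.3, 0], [-8, 0, -0.3, 0], [-12, 0, -0.3, 0], [-15, 0, -0.3, 0], [-20, 0, 0, 0], [-20, 0, 0, 0], [-25, 0, 0, 0], [-25, 0, 0, 0]]}}

```text
t: 14.38
ee_pos: [497.4, 53.9, 148.4]
orientation: [-0.959, 1.379, 0.942]
ft_force: [1.1, 0.3, -0.7]
width: 35.0
```

Emit:
{"fn": "send_rows", "kwargs": {"rows": [[-15, 25, -25, 0], [-5, 30, -25, 0], [0, 30, -25, 0], [0, 30, -25, 0], [0, 30, -25, 0], [0, 20, -25, 0], [0, 0, 0, 0], [0, 0, 0, 0]]}}

```text
t: 15.05
ee_pos: [288.2, -30.5, 181.1]
orientation: [-0.968, 1.359, 0.931]
ft_force: [-0.0, -0.2, -0.4]
width: 35.1
```

Run:
```python
from mv import *
st()
d=grab('top'); cv2.imwrite('pics/top11.png',cv2.resize(d['img'][180:300,240:400,::-1],None,fx=5,fy=5,interpolation=cv2.INTER_CUBIC))
d=grab('side'); cv2.imwrite('pics/side11.png',cv2.resize(d['img'][170:290,270:430,::-1],None,fx=5,fy=5,interpolation=cv2.INTER_CUBIC))
```

```text
t 15.05 p [288.2 -30.5 181.1] tx [ 0.009 -0.021 -1.   ] ty [-0.94   0.341 -0.016] tz [ 0.342  0.94  -0.016] turn needed -0.0083 q6 -1.33 w 35.1 F [-0.04 -0.24 -0.4 ] Fstage 0.04 -0.24 py 67.32
```

View pics/top11.png

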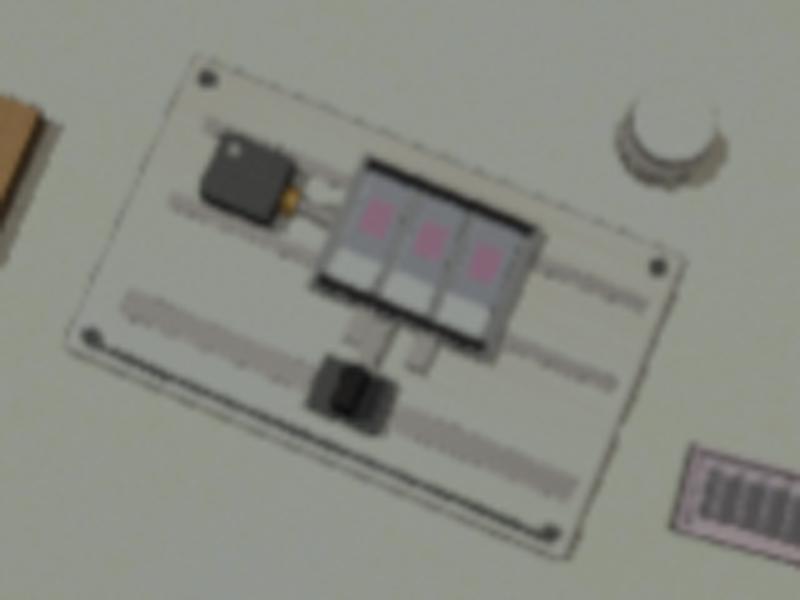

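View pics/side11.png

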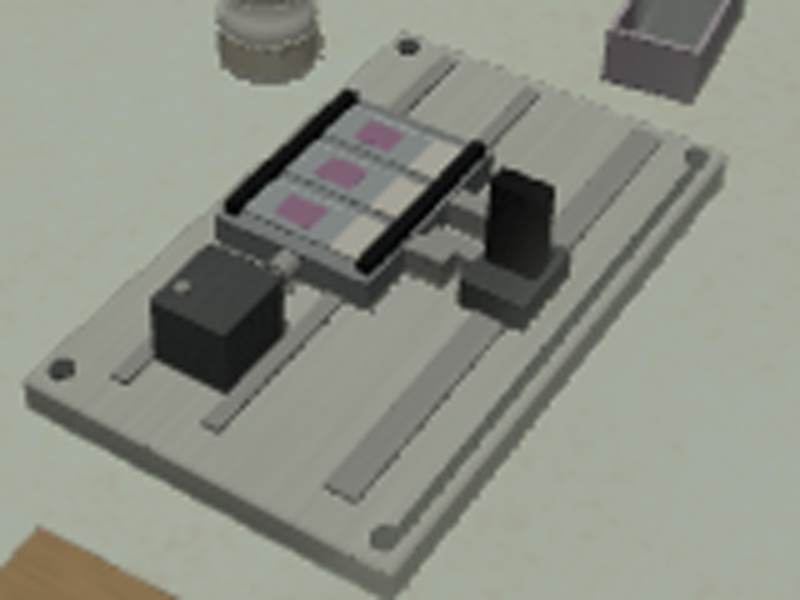

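Run:
```python
from mv import *
a=fin('top',(290,240,335,280));b=fin('side',(355,185,395,245))
# pink stain centroids for carriage shift, compared with the saved start pictures
def pink(png):
    im=cv2.imread(png); h=cv2.cvtColor(im,cv2.COLOR_BGR2HSV); m=((h[...,0]>140)&(h[...,1]>45)&(np.arange(800)[None]<600)).astype(np.uint8)
    n,l,s,c=cv2.connectedComponentsWithStats(m); k=[i for i in range(1,n) if s[i,4]>300]; return sorted(c[k].tolist())
t=ld('top')
for f in ('pics/topz.png','pics/top11.png'):
    c=pink(f); P=onplane(t,(np.array(c)+.5)/5-.5+[240,180],36)[:,:2]; print(f,np.round(c,1).tolist(),(P@ey).round(1))
st()
```

```text
top 50 z 76.5 mean [500.2  50. ] ext x 23.9 y 11.8 mid [500.4  50. ] [309.6  257.42]
side 77 z 76.0 mean [500.   53.3] ext x 24.9 y 18.5 mid [500.   53.7] [374.12 207.79]
pics/topz.png [[398.0, 225.9], [452.0, 248.8], [506.4, 271.7]] [226.3 196.3 166.3]
pics/top11.png [[376.2, 217.4], [430.2, 239.9], [484.3, 262.3]] [238.3 208.3 178.5]
t 15.15 p [289.2 -30.2 181. ] tx [ 0.009 -0.021 -1.   ] ty [-0.94   0.34  -0.015] tz [ 0.34   0.94  -0.017] turn needed -0.007 q6 -1.33 w 34.8 F [-0.22  0.03 -0.36] Fstage -0.22 -0.05 py 67.98
```

The tongue lies against the gauge-side lug and the nose is on the pin. The jar, rack and box sit at the same pixels as at the start. The fin moved 18.4 mm by camera and about 18.2 mm by the arm, so the release didn't shift it noticeably. Handing in.

```bash
python3 -c "
from workcell import ctrl
print(ctrl.close_job())"
```

```text
the job is handed in; nothing more can be done
None
```

The job is done and handed in at about 15 s of the 64 s allowed. The carriage's nose now presses the locating pin with about 5 N, and the handle's tongue lies against the gauge-side lug.

**What I did:** Holding only the fin, I drew the handle back until the tongue met the rear lug (the force jumped from 4 to 12 N), then took the carriage back about 20 mm. I came up again in one direction only. The tongue took up its roughly 14 mm of play, the push held at about 12 N, and the nose met the pin. I went on to about 17 N, which is about 5 N on the pin, and the last steps suggest it never bore much more. Then I let the push relax, opened the fingers and lifted clear.

**Last checks:**
- **Press:** the rise in force gave 4.5–5 N. The pin's travel after contact, about 2.5 mm, gave about 5 N.
- **Release:** the fin moved 18.4 mm in total by camera against about 18.2 mm by the arm, so letting go did not shift it noticeably.
- **Surroundings:** in the last pictures the nose is on the pin and the tongue is against the gauge-side lug. The jar, rack and box have not moved.

**What disagreed or went wrong:**
- **First grasp:** the fingers closed above the fin and touched nothing. The camera showed the finger ends about 32 mm higher than the reported tool position, so I lowered by the depth picture. The grip then closed to 12 mm on the fin.
- **Tongue and lug by camera:** the tongue came out about 1 mm past the lug, which is impossible. I took that as measuring error.
- **At release:** the fingers sprang about 2.4 mm towards the gauge while opening. A few tenths of a millimetre of extra push, up to about 1 N, cannot be ruled out.
- **Cameras:** the two views differ by about 3 mm along the stage, in line with their stated calibration.

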